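Switch the drill press on at its isolator

TASK

Switch the drill press on at its isolator, the green box on the bench: first slide the orange safety catch all the way back, away from the red handle, then turn the red handle a quarter turn anticlockwise as far as it goes, and let go. Leave the grinder's isolator, the grey box of the same make, alone.

Things in the scene. Friction and masses are not known exactly. Their poses are not given: they have to be found in the camera images.
- drill_switch: Drill press isolator: green box fixed to the bench, 240 x 200 x 90 mm (x, y, z), flat lid on top. Origin: centre of its underside, under the red handle's pivot; z up; x from the handle's off position through the pivot to the orange catch (away from the robot, within 0.35 rad), y left of that. Hub 44 mm wide, top 30 mm over the lid. White dot: off; green dot: on.
- drill_catch (a joint): Orange catch on the green box, m slid along the box's +x. 0 (starts below 0.004): its bolt, 8-22 mm over the lid, blocks the handle's tail (16 wide, 50 mm from pivot); above 0.027 clear; 0.035 fully back. Upright round knob 20 mm thick, 22-65 mm over the lid, at box x = 68 mm + travel, y = 24 mm. Slides at about 2 N, stays where left.
- drill_handle (a joint): Red handle on the green box, rad anticlockwise from above: 0 off (starts below 0.08), 1.571 on, at its stop; catch engaged stops it at 0.2. Arm 18 mm wide, 8-22 mm over the lid; at its end an upright round black grip 24 mm thick, 22-65 mm over the lid, at box x = -85 cos(angle), y = -85 sin(angle) mm. Takes 0.3 N m (4 N at the grip), stays where left.
- grinder_switch: Bench grinder isolator, to be left alone: grey box fixed to the bench beside the green one (either may be on the left), same build, 240 x 200 x 90 mm, with its own red handle and orange catch. Origin and axes as for the green box.

How it is judged:
By the outcome, as a careful person would: the job done as asked, in the order asked, and still so for the second after the job is handed in, with the robot touching nothing.
It also fails if it takes over 45 s, if anything falls off the work surface, if the arm or the gripper's body presses on something with over 40 N, if the wrist force passes 120 N, or if a joint passes its speed limit or range.

ROBOT

A 7-joint arm with a two-finger parallel gripper is mounted at the origin on the work surface. World frame = base frame: x ahead of the robot, y to its left, z up, the work surface at z = 0. Lengths are in m, angles in degrees, forces in N, time in s.
With the tool pointing down it reaches from about 0.4 to 0.925 m from the base axis. Payload 5.6 kg.
Tool frame: the origin (TCP) lies at the centre of the arm's flange, where the gripper is bolted on; the fingertips stand 173 mm ahead of it and the grasp point (between the pads) lies 155 mm ahead of it; x points along the fingers, z is the direction in which the jaws open and shut, and the axes are right-handed (so a half turn about x gives the same grasp; the last joint's range is limited). The gripper opens to 85 mm and grips with 20 to 120 N. Pads are 22 mm wide; open, the fingers measure 114 mm over their backs; the gripper's body (76 mm by 85 mm) begins 54 mm behind the grasp point. The pads swing forward as they close: fully open they stand 13 mm farther back than shut.
Start: joints at [63.14, 26.786, -0.665, 91.828, 0.344, 61.387, -3.226], TCP at [0.268, -0.592, 0.405] pointing down, gripper open.
Joint ranges: [-144.91, 144.91], [-17.63, 115.5], [-89.93, 88.59], [15.96, 139.68], [-74.01, 254.01], [8.47, 105.57], [-167.45, 167.45]. Speed limits (degrees/s): [147.25, 147.25, 180, 180, 180, 180, 180].

INTERFACE

Orientations are given as a 3x3 rotation matrix whose columns are the frame's x, y, z axes.
In Python, from bench import ctrl gives the robot as it stands.
- The arm moves only by the tool jog_arm, never from a script. Its argument "commands" is a list of rows, each a list of 5 numbers: the shift along the tool's x, y, z in units of 60 mm (1.0 is 60 mm), then the turn about the tool's x in units of 8 degrees (1.0 is 8 degrees), then the gripper's target within -1 to 1 (fully open at 1, half-way at 0, shut at -1). A call has 1 to 5 rows; each row shifts and turns the commanded pose from where the row before left it, along the tool's axes as they then stand; what a row does not reach is not made up. A row lasts 1/8 s, in which the tool goes at most 62.5 mm and 10.7 degrees, less where a joint would pass 70% of its speed; a pose out of reach is approached as far as the arm can. A call is refused whole if a number of a shift passes 1 or a number of a turn 1, either way. A call with a gripper value outside its range is refused whole. The fingers move at their own pace and stop on an object; "grip_force" is the grip in N (left out, the last holds). Time passes only in rows, so rows that do not move let the fingers close. It gives the time, the measured TCP pose, the force and the opening at its end, in the units of the state.
- ctrl.sense(): the state, without advancing time (a new reading comes with each control period).
- ctrl.capture(name): name is "scene" or "top" or "wrist"; returns the picture (384x512x3 uint8, red, green, blue); there is no depth.
- ctrl.get_calibration(name): a dict with "camera_matrix" (3x3 intrinsics, pixels), "world_from_camera" (4x4, takes a point from camera to world coordinates); the wrist camera has in their place "tool_from_camera" (4x4, takes a point from camera to tool coordinates, whose origin is the TCP and whose axes are the tool frame's). Camera axes: x right, y down, z forward; pixel columns grow to the right and rows downward; lengths in m; the calibration is good to about 2 mm. A picture is of the moment at which its call begins: read the wrist's pose just before it. get_calibration takes no time and is no camera call.
- ctrl.close_job(): hands the job in, once; it reports no verdict.
Trained networks look in the newest picture that a camera, given by its name, has taken for a name from the list of things; names that differ only in an ending like _2 or _b are one class to them, and where a whole thing is asked for, a point or a joint stands for the part that bears it (a point fixed in the world has none). Each returns a list of dicts, best first, with "p" (0 to 1); they miss things now and then, are a little off and sometimes report something else, mostly with a low value. They report only what shows in the picture. A call takes as long as a camera call.
- ctrl.find_in(camera, label): "location" ([column, row] as shares, 0 to 1, of the picture: columns of its width, rows of its height, amid what is visible of it).
The state is a dict: "time": time; "qpos": joint angles; "joint_velocities": joint speeds; "tau": joint torques, N m; "tcp_pos": TCP position; "orientation": TCP orientation; "ft_force": force on the tool from outside, world axes, zero at the start; "ft_torque": the same for the moment, N m; "width": opening from 0.0 (shut) to 1.0 (fully open).
Only numpy, scipy, OpenCV 4.12 (cv2) and the standard library are available. Lean on these libraries where they do the work, as an engineer would, in place of code of your own. Each camera call takes 0.05 s, during which the arm holds its last target.

## Working session

There is one attempt and no reset: what is moved stays moved. The work goes in short steps, Python scripts to look and compute and a tool call to move; the robot and the scene stay as the last step left them, time stands still between calls to the robot, and variables do not carry over. Pictures are saved under pics/ and viewed, and the job is handed in when it is done.

Besides the shell and the picture viewer there is one more tool, called after ">>>" by a JSON object that holds its "name" and its "arguments", one argument or row to a line. jog_arm: Moves the arm, as the interface text tells. Its arguments: {"type":"object","properties":{"commands":{"type":"array"},"grip_force":{"type":"number"}},"required":["commands"]}

```bash
mkdir -p pics; ls
python3 - <<'E'
from bench import ctrl
import cv2,numpy as np
s=ctrl.sense()
for k in s: print(k,np.round(s[k],3).tolist())
for n in ["scene","top"]:
    im=ctrl.capture(n); cv2.imwrite(f"pics/{n}0.png",im[:,:,::-1])
    c=ctrl.get_calibration(n); print(n,np.round(c["camera_matrix"],1).tolist(),np.round(c["world_from_camera"],3).tolist())
    for l in ["drill_switch","drill_catch","drill_handle","grinder_switch"]:
        print(l,[(np.round(np.array(d["location"])*[512,384],1).tolist(),round(d["p"],2)) for d in ctrl.find_in(n,l)])
E
```

```text
pics
time 0.0
qpos [63.142, 26.837, -0.665, 91.881, 0.347, 61.389, -3.226]
joint_velocities [-0.011, -0.122, 0.075, 0.087, 0.089, -0.007, 0.072]
tau [-0.001, -53.238, 0.021, -25.13, 0.011, 0.008, -0.0]
tcp_pos [0.268, -0.592, 0.404]
orientation [[-0.001, 0.911, 0.413], [0.002, 0.413, -0.911], [-1.0, -0.0, -0.002]]
ft_force [0.308, -0.042, 0.537]
ft_torque [-0.025, -0.009, 0.015]
width 1.0
scene [[447.3, 0.0, 262.3], [0.0, 447.3, 182.8], [0.0, 0.0, 1.0]] [[0.222, 0.8, -0.558, 1.028], [0.975, -0.19, 0.117, -0.072], [-0.012, -0.57, -0.822, 0.77], [0.0, 0.0, 0.0, 1.0]]
drill_switch [([165.7, 206.1], 0.77)]
drill_catch [([187.0, 203.1], 0.73)]
drill_handle [([152.4, 177.6], 0.94)]
grinder_switch [([323.6, 184.2], 0.8)]
top [[467.5, 0.0, 265.4], [0.0, 467.5, 192.5], [0.0, 0.0, 1.0]] [[0.016, -0.997, 0.075, 0.497], [-1.0, -0.016, 0.005, 0.009], [-0.004, -0.075, -0.997, 0.952], [0.0, 0.0, 0.0, 1.0]]
drill_switch [([356.2, 201.7], 0.97)]
drill_catch []
drill_handle [([366.1, 212.4], 0.98)]
grinder_switch [([195.4, 196.9], 0.75)]
```

View pics/top0.png

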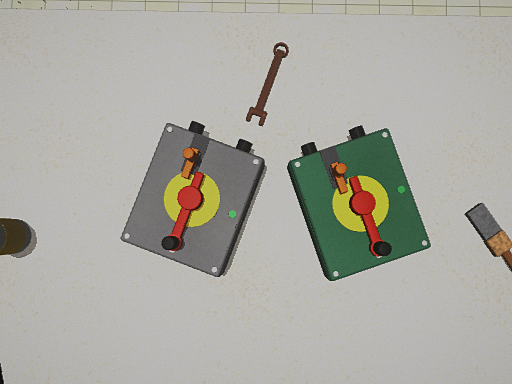

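View pics/scene0.png

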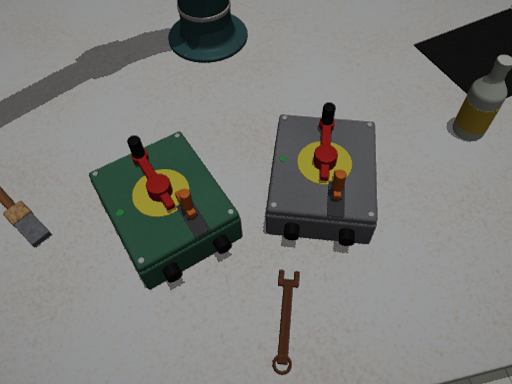

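Run:
```python
import cv2
a=cv2.imread("pics/top0.png")[115:290,280:440]; cv2.imwrite("pics/top0c.png",cv2.resize(a,None,fx=3.4,fy=3.4,interpolation=2))
a=cv2.imread("pics/scene0.png")[120:290,80:250]; cv2.imwrite("pics/scene0c.png",cv2.resize(a,None,fx=3.4,fy=3.4,interpolation=2))
```

```text
(no output)
```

View pics/top0c.png

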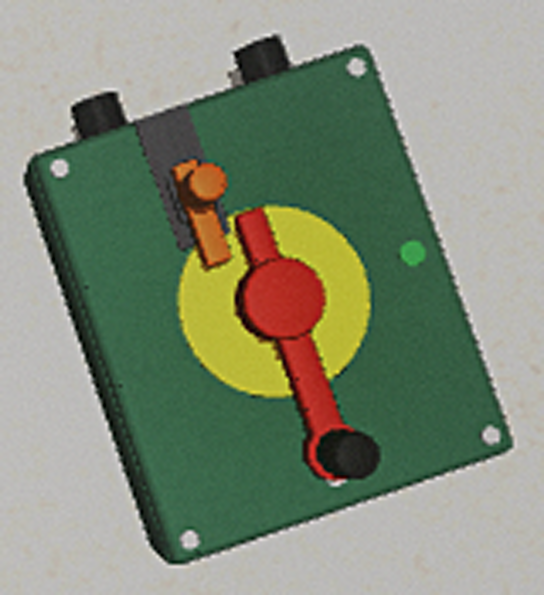

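View pics/scene0c.png

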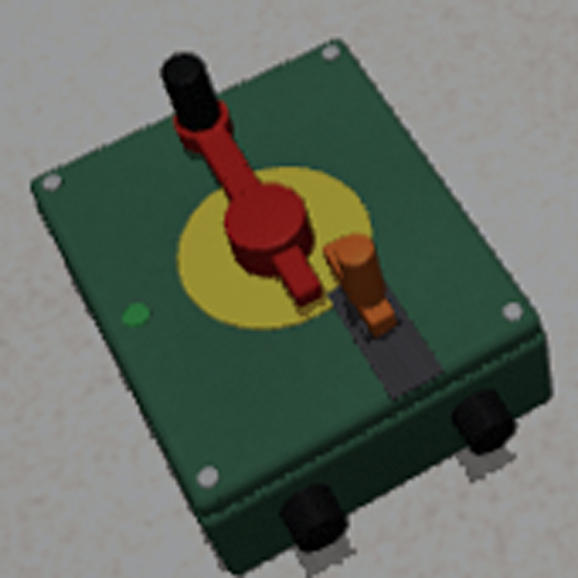

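```bash
cat > h.py <<'E'
from bench import ctrl
import numpy as np
def ray(n,uv,z):
    c=ctrl.get_calibration(n);K=np.array(c["camera_matrix"]);T=np.array(c["world_from_camera"])
    d=T[:3,:3]@np.linalg.solve(K,[*uv,1]);o=T[:3,3];return (o+d*(z-o[2])/d[2])[:2]
E
python3 - <<'E'
from h import *
D={"top":((280,115),dict(hub=(284,298),grip=(356,456),knob=(208,182),s=[(60,168),(357,67),(491,434),(190,540)],on=(413,252))),
"scene":((80,120),dict(hub=(266,215),grip=(185,70),knob=(352,245),s=[(512,311),(207,477),(52,182),(331,52)],on=(136,314)))}
for n,(o,d) in D.items():
    f=lambda p,z:ray(n,np.array(p)/3.4+o,z)
    S=[f(p,.09) for p in d["s"]]; c=np.mean(S,0)
    ax=(S[0]+S[1]-S[2]-S[3]); yaw=np.arctan2(ax[1],ax[0])
    print(n,"screwc",c.round(4),"yaw",np.degrees(yaw).round(2),"len",np.linalg.norm(ax)/2)
    R=np.array([[np.cos(yaw),np.sin(yaw)],[-np.sin(yaw),np.cos(yaw)]])
    for k,z in (("hub",.12),("grip",.155),("knob",.155),("on",.09)):
        w=f(d[k],z);print(k,w.round(4),"box",(R@(w-c)).round(4))
E
```

```text
top screwc [ 0.5444 -0.163 ] yaw 19.78 len 0.21196995502925106
hub [ 0.5442 -0.1621] box [0.     0.0009]
grip [ 0.464  -0.1908] box [-0.0851  0.0011]
knob [ 0.6001 -0.1166] box [0.0681 0.0248]
on [ 0.572  -0.2383] box [ 0.0005 -0.0802]
scene screwc [ 0.5436 -0.1609] yaw 19.69 len 0.21190804196198196
hub [ 0.5454 -0.1597] box [0.0021 0.0005]
grip [ 0.4677 -0.1882] box [-0.0807 -0.0001]
knob [ 0.599  -0.1158] box [0.0673 0.0238]
on [ 0.5707 -0.236 ] box [ 0.0002 -0.0798]
```

>>> {"name": "jog_arm", "arguments": {
  "commands": [
    [0,0.4,-0.24,0,1],
    [0,0.8,-0.48,0,1],
    [0,0.8,-0.48,0,1],
    [0,0.8,-0.48,0,1],
    [0,0.8,-0.48,0,1]
  ],
  "grip_force": 25
}}

```text
time: 1.12
tcp_pos: [0.4125, -0.3832, 0.405]
orientation: [[0.0, 0.911, 0.413], [-0.001, 0.413, -0.911], [-1.0, 0.0, 0.001]]
ft_force: [0.2, 0.3, 0.6]
width: 0.996
```

>>> {"name": "jog_arm", "arguments": {
  "commands": [
    [0,0.8,-0.48,0,1],
    [0,0.8,-0.48,0,1],
    [0,0.8,-0.48,0,1],
    [0,0.8,-0.48,0,1],
    [0,0.4,-0.24,0,1]
  ]
}}

```text
time: 1.75
tcp_pos: [0.5564, -0.174, 0.4049]
orientation: [[0.001, 0.909, 0.417], [0.001, 0.417, -0.909], [-1.0, 0.001, -0.0]]
ft_force: [-0.2, -0.5, 0.8]
width: 1.001
```

>>> {"name": "jog_arm", "arguments": {
  "commands": [
    [0,0,0,0.6,1],
    [0,0,0,0,1]
  ]
}}

```text
time: 2.0
tcp_pos: [0.555, -0.1772, 0.4047]
orientation: [[-0.0, 0.942, 0.337], [-0.0, 0.337, -0.942], [-1.0, -0.0, 0.0]]
ft_force: [0.5, -0.8, 0.1]
width: 0.998
```

```bash
cat >> h.py <<'E'
C=np.array([.544,-.1615]);Y=np.radians(19.7)
def go(bx,by,z):
    s=ctrl.sense();R=np.array(s["orientation"]);p=np.array(s["tcp_pos"])
    w=C+np.array([[np.cos(Y),-np.sin(Y)],[np.sin(Y),np.cos(Y)]])@[bx,by]
    d=np.array([*w,z])-p
    print("t",s["time"],"p",p.round(4),"yaw tool y",np.degrees(np.arctan2(R[1,1],R[0,1])).round(2),"units",(R.T@d/.06).round(3),"F",np.round(s["ft_force"],1),"w",s["width"],"q",np.round(s["qpos"],1))
    b=np.array([[np.cos(Y),np.sin(Y)],[-np.sin(Y),np.cos(Y)]])@(p[:2]-C);print("box",b.round(4))
E
python3 -c "
from h import *;go(.068,.024,.293)
import cv2
cv2.imwrite('pics/w1.png',ctrl.capture('wrist')[:,:,::-1]);"
```

```text
t 2.0 p [ 0.555  -0.1772  0.4047] yaw tool y 19.67 units [ 1.861  1.05  -0.709] F [ 0.5 -0.8  0.1] w 0.9975082186378031 q [ 23.1  21.  -10.9 101.    4.6  58.4 -59.9]
box [ 0.005  -0.0185]
```

View pics/w1.png

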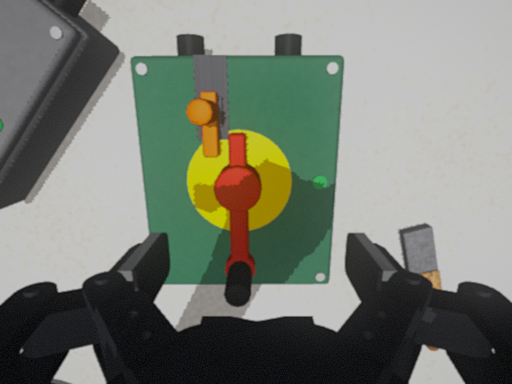

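>>> {"name": "jog_arm", "arguments": {
  "commands": [
    [0,0.5,-0.35,0,1],
    [0,0.55,-0.36,0,1],
    [0,0,0,0,1]
  ]
}}

```text
time: 2.42
tcp_pos: [0.601, -0.1134, 0.4047]
orientation: [[0.001, 0.94, 0.341], [0.002, 0.341, -0.94], [-1.0, 0.001, -0.001]]
ft_force: [0.2, 0.2, -0.0]
width: 0.998
```

```bash
python3 -c "
from h import *;go(.068,.024,.293)
import cv2
cv2.imwrite('pics/w2.png',ctrl.capture('wrist')[:,:,::-1]);"
```

```text
t 2.425 p [ 0.601  -0.1134  0.4047] yaw tool y 19.91 units [ 1.861 -0.034  0.036] F [ 0.2  0.2 -0. ] w 0.9980224998834568 q [ 16.9  23.9 -12.1  96.9   5.5  59.8 -67.2]
box [0.0699 0.026 ]
```

View pics/w2.png

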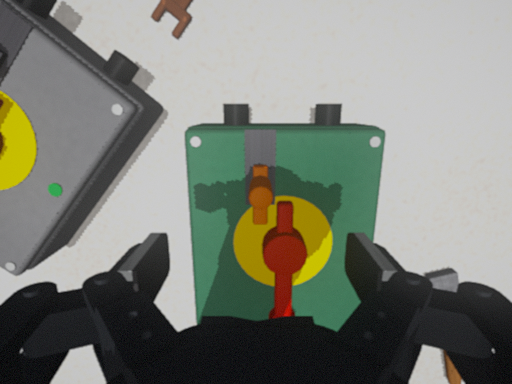

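>>> {"name": "jog_arm", "arguments": {
  "commands": [
    [0.5,-0.03,0.03,0,1],
    [0.7,0,0,0,1],
    [0.5,0,0,0,1],
    [0.16,0,0,0,1],
    [0,0,0,0,1]
  ]
}}

```text
time: 3.1
tcp_pos: [0.5986, -0.1195, 0.2932]
orientation: [[-0.0, 0.942, 0.334], [-0.0, 0.334, -0.942], [-1.0, -0.001, 0.0]]
ft_force: [0.2, 0.2, 1.0]
width: 1.003
```

```bash
python3 -c "
from h import *;go(.068,.024,.293)
import cv2
cv2.imwrite('pics/w3.png',ctrl.capture('wrist')[:,:,::-1]);"
```

```text
t 3.1 p [ 0.5986 -0.1195  0.2932] yaw tool y 19.53 units [ 0.003  0.041 -0.049] F [0.2 0.2 1. ] w 1.003022394830874 q [ 16.4  31.1 -10.9 101.9   7.6  47.7 -68.6]
box [0.0656 0.0211]
```

View pics/w3.png

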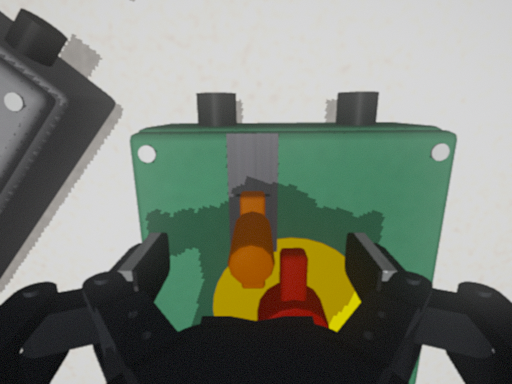

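>>> {"name": "jog_arm", "arguments": {
  "commands": [
    [0,0.03,-0.05,0,0.2],
    [0,0,0,0,-0.4],
    [0,0,0,0,-1],
    [0,0,0,0,-1],
    [0,0,0,0,-1]
  ]
}}

```text
time: 3.78
tcp_pos: [0.5999, -0.116, 0.2937]
orientation: [[0.002, 0.942, 0.335], [-0.001, 0.335, -0.942], [-1.0, 0.001, 0.002]]
ft_force: [0.9, -3.5, 2.2]
width: 0.225
```

```bash
python3 -c "
from h import *;go(.068+.035,.024,.293)"
```

```text
t 3.775 p [ 0.5999 -0.116   0.2937] yaw tool y 19.55 units [ 0.012  0.585 -0.002] F [ 0.9 -3.5  2.2] w 0.22536971954594598 q [ 16.   31.1 -10.9 101.9   7.7  47.6 -69. ]
box [0.0679 0.024 ]
```

>>> {"name": "jog_arm", "arguments": {
  "commands": [
    [0,0.1,0,0,-1],
    [0,0.2,0,0,-1],
    [0,0.2,0,0,-1],
    [0,0.09,0,0,-1],
    [0,0,0,0,-1]
  ]
}}

```text
time: 4.4
tcp_pos: [0.6329, -0.1042, 0.2936]
orientation: [[-0.002, 0.942, 0.335], [-0.002, 0.335, -0.942], [-1.0, -0.002, 0.001]]
ft_force: [-3.2, -4.6, 8.4]
width: 0.227
```

```bash
python3 -c "
from h import *;go(.068+.035,.024,.293)
import cv2
cv2.imwrite('pics/w4.png',ctrl.capture('wrist')[:,:,::-1]);"
```

```text
t 4.4 p [ 0.6329 -0.1042  0.2936] yaw tool y 19.55 units [0.011 0.    0.   ] F [-3.2 -4.6  8.4] w 0.22728256839444705 q [ 14.1  33.7 -10.7  97.3   7.9  49.8 -70.4]
box [0.103 0.024]
```

View pics/w4.png

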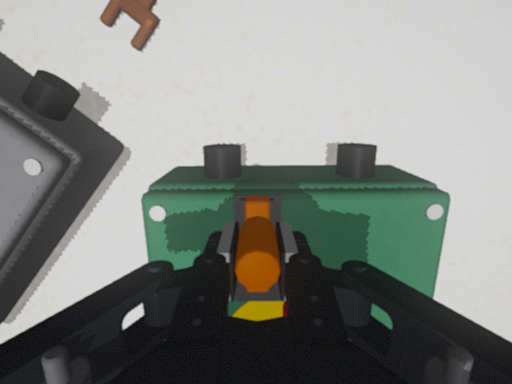

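>>> {"name": "jog_arm", "arguments": {
  "commands": [
    [0,0.04,0,0,-1],
    [0,0.02,0,0,-1],
    [0,0,0,0,-1]
  ]
}}

```text
time: 4.82
tcp_pos: [0.6342, -0.1039, 0.2936]
orientation: [[-0.008, 0.943, 0.334], [-0.003, 0.334, -0.943], [-1.0, -0.009, -0.0]]
ft_force: [-12.9, -6.5, 14.4]
width: 0.225
```

```bash
python3 -c "
from h import *;go(.068+.035,.024,.293)"
```

```text
t 4.825 p [ 0.6342 -0.1039  0.2936] yaw tool y 19.5 units [ 0.009 -0.022 -0.003] F [-12.9  -6.5  14.4] w 0.2250868955274074 q [ 14.   33.9 -10.6  97.    7.9  50.3 -70.5]
box [0.1043 0.0238]
```

>>> {"name": "jog_arm", "arguments": {
  "commands": [
    [0,-0.03,0,0,0],
    [0,0,0,0,0.6],
    [0,0,0,0,1],
    [0,0,0,0,1]
  ]
}}

```text
time: 5.32
tcp_pos: [0.6347, -0.1022, 0.2928]
orientation: [[-0.0, 0.942, 0.336], [0.0, 0.336, -0.942], [-1.0, -0.0, -0.0]]
ft_force: [-0.1, 0.1, 0.2]
width: 1.001
```

>>> {"name": "jog_arm", "arguments": {
  "commands": [
    [-0.4,0,0,0,1],
    [-0.8,0,0,0,1],
    [-0.7,-0.1,0,0,1],
    [0,-0.8,0.1,0,1],
    [0,-0.8,0.1,0,1]
  ]
}}

```text
time: 5.95
tcp_pos: [0.5416, -0.1483, 0.4075]
orientation: [[0.001, 0.942, 0.336], [-0.0, 0.336, -0.942], [-1.0, 0.001, 0.001]]
ft_force: [0.0, -0.8, -0.5]
width: 1.002
```

>>> {"name": "jog_arm", "arguments": {
  "commands": [
    [0,-0.8,0.1,0,1],
    [0,-0.6,0.1,0,1],
    [0,0,0,0,1]
  ]
}}

```text
time: 6.32
tcp_pos: [0.4654, -0.1892, 0.4073]
orientation: [[-0.001, 0.943, 0.331], [-0.001, 0.331, -0.943], [-1.0, -0.001, 0.001]]
ft_force: [0.9, 0.4, 0.2]
width: 1.002
```

```bash
python3 -c "
from h import *;go(-.085,.0,.293)
import cv2
cv2.imwrite('pics/w5.png',ctrl.capture('wrist')[:,:,::-1]);cv2.imwrite('pics/s5.png',ctrl.capture('scene')[:,:,::-1])
print(ctrl.find_in('scene','drill_catch'))"
```

```text
t 6.325 p [ 0.4654 -0.1892  0.4073] yaw tool y 19.36 units [ 1.905 -0.026  0.005] F [0.9 0.4 0.2] w 1.0021286989325624 q [ 27.5  13.  -10.6 111.5   2.9  55.8 -55.1]
box [-0.0833  0.0004]
[{'location': [0.3809, 0.5654], 'p': 0.84}]
```

View pics/w5.png

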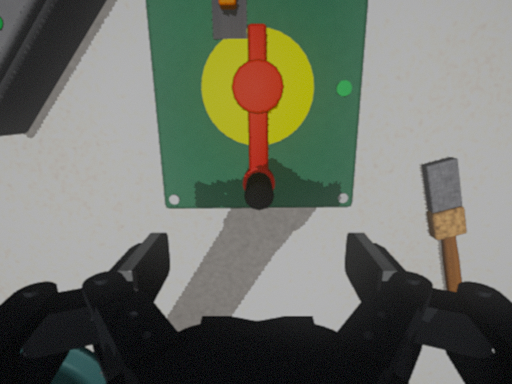

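View pics/s5.png

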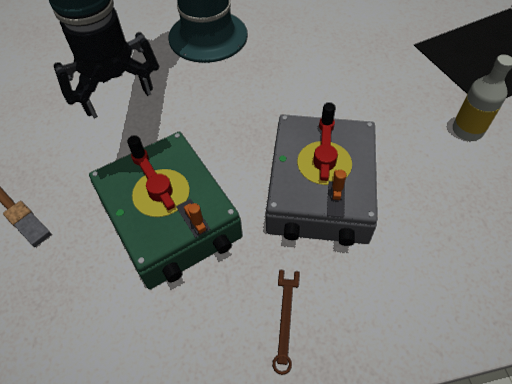

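The catch is back and the handle is still off. The black grip, at pixel (259, 190) in the wrist picture, is centred between the jaws, so I'll lower onto it.

>>> {"name": "jog_arm", "arguments": {
  "commands": [
    [0.5,-0.03,0,0,1],
    [0.7,0,0,0,1],
    [0.5,0,0,0,1],
    [0.2,0,0,0,1],
    [0,0,0,0,1]
  ]
}}

```text
time: 7.1
tcp_pos: [0.4663, -0.1877, 0.2927]
orientation: [[-0.001, 0.942, 0.336], [0.001, 0.336, -0.942], [-1.0, -0.001, -0.001]]
ft_force: [-0.1, -0.1, 1.1]
width: 1.003
```

```bash
python3 -c "
from h import *;go(-.085,.0,.293)
import cv2
cv2.imwrite('pics/w6.png',ctrl.capture('wrist')[:,:,::-1])"
```

```text
t 7.1 p [ 0.4663 -0.1877  0.2927] yaw tool y 19.66 units [-0.006 -0.05   0.025] F [-0.1 -0.1  1.1] w 1.0030660400109488 q [ 26.3  22.3  -9.8 116.9   5.6  41.3 -57.3]
box [-0.082   0.0015]
```

View pics/w6.png

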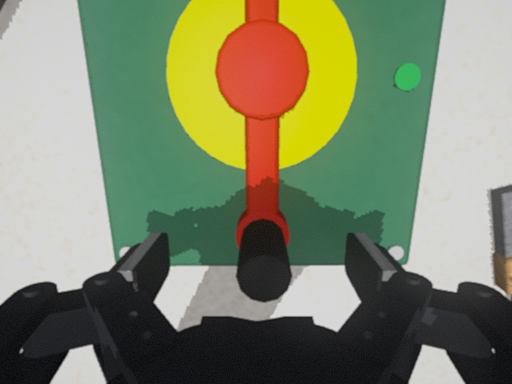

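>>> {"name": "jog_arm", "arguments": {
  "commands": [
    [0,-0.04,0.03,0,0.2],
    [0,0,0,0,-0.4],
    [0,0,0,0,-1],
    [0,0,0,0,-1],
    [0,0,0,0,-1]
  ]
}}

```text
time: 7.78
tcp_pos: [0.4641, -0.1909, 0.2936]
orientation: [[0.001, 0.942, 0.335], [-0.001, 0.335, -0.942], [-1.0, 0.0, 0.001]]
ft_force: [-1.4, -0.1, 5.8]
width: 0.271
```

```bash
python3 -c "
from h import *;go(-.085,.0,.293)"
```

```text
t 7.775 p [ 0.4641 -0.1909  0.2936] yaw tool y 19.58 units [ 0.009  0.002 -0.013] F [-1.4 -0.1  5.8] w 0.271121805884122 q [ 26.7  22.1  -9.7 117.    5.6  41.3 -57. ]
box [-0.0851 -0.0008]
```

>>> {"name": "jog_arm", "arguments": {
  "commands": [
    [0,0.0035,0.0988,-0.5,-1],
    [0,0.0035,0.0988,-0.5,-1],
    [0,0.0035,0.0988,-0.5,-1],
    [0,0.0035,0.0988,-0.5,-1],
    [0,0.0035,0.0988,-0.5,-1]
  ]
}}

```text
time: 8.4
tcp_pos: [0.4787, -0.2166, 0.2936]
orientation: [[0.0, 0.77, 0.638], [-0.0, 0.638, -0.77], [-1.0, 0.0, 0.0]]
ft_force: [-1.5, 0.8, 6.4]
width: 0.278
```

```bash
python3 -c "
from h import *;a=np.radians(20);go(-.085*np.cos(a),-.085*np.sin(a),.293)"
```

```text
t 8.4 p [ 0.4787 -0.2166  0.2936] yaw tool y 39.67 units [ 0.01   0.006 -0.011] F [-1.5  0.8  6.4] w 0.2784750543013398 q [ 32.   24.4 -13.8 113.6   8.3  42.9 -37.1]
box [-0.08   -0.0298]
```

>>> {"name": "jog_arm", "arguments": {
  "commands": [
    [0,0.0035,0.0988,-0.5,-1],
    [0,0.0035,0.0988,-0.5,-1],
    [0,0.0035,0.0988,-0.5,-1],
    [0,0.0035,0.0988,-0.5,-1],
    [0,0.0035,0.0988,-0.5,-1]
  ]
}}

```text
time: 9.02
tcp_pos: [0.5013, -0.2358, 0.2936]
orientation: [[0.0, 0.505, 0.863], [-0.0, 0.863, -0.505], [-1.0, 0.0, 0.0]]
ft_force: [-0.6, 0.8, 4.8]
width: 0.271
```

>>> {"name": "jog_arm", "arguments": {
  "commands": [
    [0,0.0035,0.0988,-0.5,-1],
    [0,0.0035,0.0988,-0.5,-1],
    [0,0.0035,0.0988,-0.5,-1],
    [0,0.0035,0.0988,-0.5,-1],
    [0,0.0035,0.0988,-0.5,-1]
  ]
}}

```text
time: 9.65
tcp_pos: [0.5291, -0.2462, 0.2936]
orientation: [[0.001, 0.18, 0.984], [-0.0, 0.984, -0.18], [-1.0, -0.0, 0.001]]
ft_force: [-1.4, -0.0, 3.9]
width: 0.271
```

```bash
python3 -c "
from h import *;a=np.radians(60);go(-.085*np.cos(a),-.085*np.sin(a),.293)"
```

```text
t 9.65 p [ 0.5291 -0.2462  0.2936] yaw tool y 79.65 units [ 0.01   0.016 -0.008] F [-1.4 -0.   3.9] w 0.27055505035995614 q [ 38.8  30.5 -22.2 105.2  15.2  47.2  -1.4]
box [-0.0426 -0.0747]
```

>>> {"name": "jog_arm", "arguments": {
  "commands": [
    [0,0.0035,0.0988,-0.5,-1],
    [0,0.0035,0.0988,-0.5,-1],
    [0,0.0035,0.0988,-0.5,-1],
    [0,0.0035,0.0988,-0.5,-1],
    [0,0.0035,0.0988,-0.5,-1]
  ]
}}

```text
time: 10.28
tcp_pos: [0.5587, -0.2464, 0.2936]
orientation: [[0.001, -0.167, 0.986], [-0.001, 0.986, 0.167], [-1.0, -0.001, 0.001]]
ft_force: [-0.6, -0.7, 3.9]
width: 0.269
```

>>> {"name": "jog_arm", "arguments": {
  "commands": [
    [0,0.0035,0.0988,-0.5,-1],
    [0,0.0035,0.0988,-0.5,-1],
    [0,0.002,0.06,-0.25,-1],
    [0,0,0.02,0,-1],
    [0,0,0,0,-1]
  ]
}}

```text
time: 10.9
tcp_pos: [0.5742, -0.2423, 0.2936]
orientation: [[-0.0, -0.335, 0.942], [-0.001, 0.942, 0.335], [-1.0, -0.001, -0.001]]
ft_force: [-2.4, -1.7, 6.6]
width: 0.274
```

```bash
python3 -c "
from h import *;a=np.radians(90);go(-.085*np.cos(a),-.085*np.sin(a),.293)"
```

```text
t 10.9 p [ 0.5742 -0.2423  0.2936] yaw tool y 109.56 units [ 0.01  0.02 -0.02] F [-2.4 -1.7  6.6] w 0.27407458822770997 q [ 40.7  35.2 -28.7  99.1  20.9  51.1  22.7]
box [ 0.0012 -0.0862]
```

Position is about 90°. I'll press a little further to feel the stop.

>>> {"name": "jog_arm", "arguments": {
  "commands": [
    [0,0,0.04,0,-1],
    [0,0,0.03,0,-1],
    [0,0,0,0,-1]
  ]
}}

```text
time: 11.28
tcp_pos: [0.5757, -0.2421, 0.2934]
orientation: [[-0.008, -0.333, 0.943], [-0.003, 0.943, 0.333], [-1.0, 0.0, -0.009]]
ft_force: [-12.6, -2.7, 13.1]
width: 0.269
```

```bash
python3 -c "
from h import *;a=np.radians(90);go(-.085*np.cos(a),-.085*np.sin(a),.293)"
```

```text
t 11.275 p [ 0.5757 -0.2421  0.2934] yaw tool y 109.46 units [ 0.006  0.026 -0.045] F [-12.6  -2.7  13.1] w 0.2691586944202145 q [ 40.4  35.4 -28.5  98.8  21.   51.6  22.4]
box [ 0.0027 -0.0866]
```

>>> {"name": "jog_arm", "arguments": {
  "commands": [
    [0,0,-0.04,0,0],
    [0,0,0,0,0.6],
    [0,0,0,0,1],
    [0,0,0,0,1]
  ]
}}

```text
time: 11.78
tcp_pos: [0.5762, -0.2407, 0.2929]
orientation: [[0.0, -0.336, 0.942], [0.0, 0.942, 0.336], [-1.0, 0.0, 0.0]]
ft_force: [0.5, -0.5, 0.0]
width: 0.997
```

>>> {"name": "jog_arm", "arguments": {
  "commands": [
    [-0.4,0,0,0,1],
    [-0.8,0,0,0,1],
    [-0.8,0,0,0,1],
    [-0.6,-0.6,0,0,1],
    [0,-0.8,0,0,1]
  ]
}}

```text
time: 12.4
tcp_pos: [0.6055, -0.3195, 0.4541]
orientation: [[0.007, -0.338, 0.941], [-0.003, 0.941, 0.338], [-1.0, -0.005, 0.006]]
ft_force: [-0.0, 0.1, 0.1]
width: 0.999
```

>>> {"name": "jog_arm", "arguments": {
  "commands": [
    [0,-0.8,-0.4,0,1],
    [0,-0.8,-0.4,0,1],
    [0,-0.4,-0.2,0,1],
    [0,0,0,0,1]
  ]
}}

```text
time: 12.9
tcp_pos: [0.5866, -0.4562, 0.4479]
orientation: [[-0.001, -0.331, 0.944], [-0.0, 0.944, 0.331], [-1.0, 0.0, -0.001]]
ft_force: [-0.8, 0.7, 0.7]
width: 1.001
```

Run:
```python
from h import *
import cv2
go(0,0,.4)
for n in ["scene","top"]:
    im=ctrl.capture(n)[:,:,::-1]; cv2.imwrite(f"pics/{n}9.png",im)
    a=im[115:290,280:440] if n=="top" else im[120:290,80:250]
    cv2.imwrite(f"pics/{n}9c.png",cv2.resize(a,None,fx=3.4,fy=3.4,interpolation=2))
```

```text
t 12.9 p [ 0.5866 -0.4562  0.4479] yaw tool y 109.33 units [0.798 4.87  0.957] F [-0.8  0.7  0.7] w 1.0008563003771087 q [ 51.8  37.6 -28.   72.4  17.4  74.1  43.3]
box [-0.0592 -0.2918]
```

View pics/top9c.png

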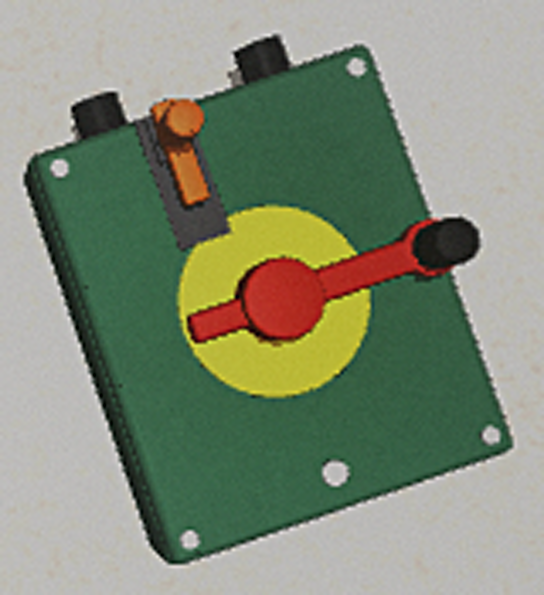

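View pics/scene9.png

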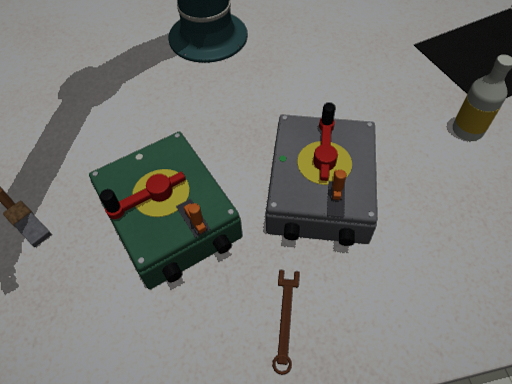

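View pics/scene9c.png

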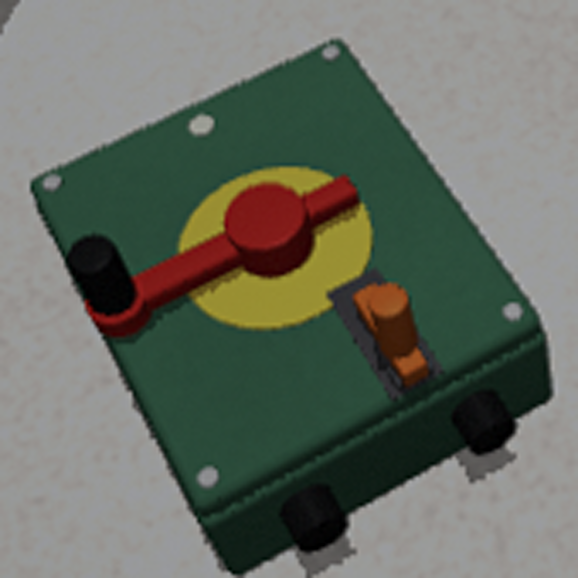

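Catch and handle positions, checked numerically before handing in.

Run:
```python
from h import *
for n,o,g,k in (("top",(280,115),(458,240),(183,118)),("scene",(80,120),(95,251),(390,298))):
    for p in (g,k):
        w=ray(n,np.array(p)/3.4+o,.155)-C
        b=np.array([[np.cos(Y),np.sin(Y)],[-np.sin(Y),np.cos(Y)]])@w
        print(n,b.round(4),"ang",np.arctan2(-b[1],-b[0]).round(3))
ctrl.close_job()
```

```text
top [-0.0002 -0.0858] ang 1.569
top [0.1028 0.0244] ang -2.908
scene [ 0.002  -0.0822] ang 1.595
scene [0.1041 0.0259] ang -2.898
the job is handed in; nothing more can be done
```

The drill press isolator is switched on. I slid the orange catch on the green box all the way back first, then turned the red handle a quarter turn anticlockwise to its stop. I then let go and backed the arm away.

- **Catch:** both cameras put the knob 103–104 mm from the pivot along the box, about 35 mm of travel. Pushing slightly further met a firm stop.
- **Handle:** the top camera reads 1.57 rad and the scene camera 1.60 rad. They differ by less than 0.03 rad, within what I'd expect from reading pixels by hand. It also met a firm stop when pressed further.
- **Hand-in:** the job was handed in just after 12.9 s, with the gripper open and clear, about 0.29 m from the pivot. The grinder isolator was not touched, and its handle and catch look unchanged in the last scene picture.

No check failed. The wrist force readings I saw stayed below about 20 N.

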